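Tip the large steel caps into the sunken tank of the ultrasonic cleaner

TASK

Empty the cup of large hexagonal steel caps into the sunken tank of the ultrasonic cleaner: tip the cup steeply and bring its lip in over the raised splash wall, down to about the wall's top edge, and hold it there a moment before any cap runs out; then tip on until all four lie in the tank. Stand the empty cup upright on the table again and let go; leave the look-alike cup of small caps and the two tape rolls alone.

Things in the scene. Friction and masses are not known exactly. Their poses are not given: they have to be found in the camera images.
- cleaner: bench-top ultrasonic cleaner, dry, fast on the table. White body 60 mm high, from x = -100 (control panel) to +66 mm, y = -62 to +62 mm. Its open sunken steel tank is 110 mm (x) by 62 mm (y) inside, centred on the origin, floor 22 mm above the table, with a raised splash wall all round. Origin on the table under the tank's centre, z up
- tank_top (a point): centre of the tank's opening, level with the splash wall's top edge, 85 mm above the table (25 mm above the white body); the wall is 4 mm thick; axes as the cleaner's
- cup_large: white plastic cup with a blue bar handle, holding the four LARGE caps: the one to empty. 70 mm tall, outside 54 mm wide at the foot, 78 mm at the mouth (wall leans out 10 degrees); wall 3 mm, floor 5 mm; 0.12 to 0.21 kg, loose. Origin at the centre of its underside, z up its axis, handle toward its -x
- cup_large_grip (a point): point to grip on the cup's handle: a straight level eight-sided bar, 16 mm over the flats, a flat every 45 degrees (up, sides and between), so it can be gripped from straight above or slanting 45 degrees to either side. The bar runs along the cup's -x to x = -114 mm; this point is on its centre line at x = -80 mm, 52 mm above the underside; axes as the cup's
- cup_large_mouth (a point): centre of the cup's mouth, 70 mm above its underside; the lip is a circle of 39 mm radius about it; axes as the cup's. The caps hold while the cup is tipped up to 75 degrees and slide out easily between 90 and 115 degrees from upright
- cup_large_mid (a point): point inside the cup, on its axis, 30 mm above its underside
- cup_small: a cup exactly like the other, with its own handle, but holding the three small caps; to be left where it stands. Origin and axes as the other cup's
- cup_small_mid (a point): point inside that cup, on its axis, 30 mm above its underside
- large_cap_1: loose hexagonal steel cap, 12.5 mm over the flats, 12 mm tall, 12 g, one of four in the cup to be emptied; origin at the centre of its underside, z along its height
- large_cap_2: loose hexagonal steel cap, 12.5 mm over the flats, 12 mm tall, 12 g, one of four in the cup to be emptied; origin at the centre of its underside, z along its height
- large_cap_3: loose hexagonal steel cap, 12.5 mm over the flats, 12 mm tall, 12 g, one of four in the cup to be emptied; origin at the centre of its underside, z along its height
- large_cap_4: loose hexagonal steel cap, 12.5 mm over the flats, 12 mm tall, 12 g, one of four in the cup to be emptied; origin at the centre of its underside, z along its height
- small_cap_1: loose hexagonal steel cap, 8.5 mm over the flats, 8 mm tall, 12 g, one of three in the other cup; origin at the centre of its underside, z along its height
- small_cap_2: loose hexagonal steel cap, 8.5 mm over the flats, 8 mm tall, 12 g, one of three in the other cup; origin at the centre of its underside, z along its height
- small_cap_3: loose hexagonal steel cap, 8.5 mm over the flats, 8 mm tall, 12 g, one of three in the other cup; origin at the centre of its underside, z along its height
- plaster_roll: roll of white surgical tape lying flat, 41 mm across, 25 mm tall, loose, a bystander; origin at the centre of its underside
- tape_roll: roll of clear tape lying flat, 46 mm across, 19 mm tall, loose, a bystander; origin at the centre of its underside

How it is judged:
By the outcome, as a careful person would: the job done as asked, in the order asked, and still so for the second after the job is handed in, with the robot touching nothing.
It also fails if it takes over 61 s, if anything falls off the work surface, if the arm or the gripper's body presses on something with over 40 N, if the wrist force passes 120 N, or if a joint passes its speed limit or range.

ROBOT

A 7-joint arm with a two-finger parallel gripper is mounted at the origin on a cart in front of the work surface, level with it; the furniture and walls round the work are solid. World frame = base frame: x ahead of the robot, y to its left, z up, the work surface at z = 0. Lengths are in m, angles in rad, forces in N, time in s.
With the tool pointing down it reaches from about 0.4 to 0.9 m from the base axis. Payload 5.6 kg.
Tool frame: the origin (TCP) lies midway between the tips of the shut fingers; the grasp point (between the pads) lies 19 mm behind it; z points along the fingers, y is the line along which they close (so a half turn about z gives the same grasp; the last joint's range is limited). The gripper opens to 92 mm and grips with 3 to 60 N. Pads are 20 mm wide; open, the fingers measure 128 mm over their backs; the gripper's body (75 mm by 189 mm) begins 69 mm behind the grasp point.
Start: joints at [-1.301, 0.468, -0.012, 1.603, 0.006, 1.071, -0.056], TCP at [0.2, 0.618, 0.215] pointing down, gripper open.
Joint ranges: [-2.53, 2.53], [-0.31, 2.02], [-1.57, 1.55], [0.28, 2.44], [-1.29, 4.43], [0.15, 1.84], [-2.92, 2.92]. Speed limits (rad/s): [2.57, 2.57, 3.14, 3.14, 3.14, 3.14, 3.14].

INTERFACE

Orientations are given as a 3x3 rotation matrix whose columns are the frame's x, y, z axes.
In Python, from station import env, effector, solver, viewer, workorder, search_frame, tip_of gives the robot as it stands. Calls block until the motion is done:
- env.reach(position, orientation): joint-space move of the TCP to a pose.
- env.movel(position, frame=None, rate=0.15): straight line of the TCP; frame=None keeps the orientation; rate is the mean speed in m/s.
- env.goto_joints(angles): joint-space move.
- effector.release() and effector.grasp(squeeze=None): open the fingers fully, or close them until they stop; squeeze is the grip in N (None keeps the last).
- env.pause(seconds).
- solver.inverse_kinematics(position, orientation): joint angles nearest the present ones, or None.
- env.sense(): the state.
- viewer.read_camera(name): name is "scene" or "top"; returns (picture, depth): 420x560x3 uint8, red, green, blue; 420x560 float32, m along the optical axis (not along the pixel's ray), 0 where there is no reading.
- viewer.camera_info(name): a dict with "intrinsics" (3x3 intrinsics, pixels), "dist_coeffs" ([k1, k2, p1, p2, k3] as OpenCV has them; the pictures are not rectified), "eye" and "rotation" of the camera in the world. Camera axes: x right, y up, looking along -z (the intrinsics and any distortion apply to the point x, -y, -z); pixel columns grow to the right and rows downward; lengths in m; the calibration is good to about 2 mm. A picture is of the moment at which its call begins. camera_info takes no time and is no camera call.
A pose or a line that the arm cannot do raises env.PlanningError and nothing moves.
- workorder.finish_job(): hands the job in; it is judged then, once.
Trained networks look in the newest picture that a camera, given by its name, has taken for a name from the list of things; names that differ only in an ending like _2 or _b are one class to them, and where a whole thing is asked for, a point or a joint stands for the part that bears it (a point fixed in the world has none). Each returns a list of dicts, best first, with "score" (0 to 1); they miss things now and then, are a little off and sometimes report something else, mostly with a low value. They report only what shows in the picture. A call takes as long as a camera call.
- search_frame(camera, name): "at" ([x, y, z] in m, in world coordinates, good to about 4 mm: the middle of the surface that is visible of it).
- tip_of(camera, name): "at" ([x, y, z] in m, in world coordinates, good to about 4 mm: a listed point, or the origin of a listed thing).
The state is a dict: "t": time; "joint_positions": joint angles; "joint_velocities": joint speeds; "tau": joint torques, N m; "ee_pos": TCP position; "tcp_rot": TCP orientation; "wrist_force": force on the tool from outside, world axes, zero at the start; "moment": the same for the moment, N m; "gripper_width": finger opening in m; "grasp_force": force on a finger pad.
Only numpy, scipy, OpenCV 4.12 (cv2) and the standard library are available. Lean on these libraries where they do the work, as an engineer would, in place of code of your own. Each camera call takes 0.05 s, during which the arm holds its last target. There are 200 camera calls.

## Working session

There is one attempt and no reset: what is moved stays moved. The work goes in short steps, each a Python script; the robot and the scene stay as the last script left them, time stands still between calls to the robot, and variables do not carry over. Pictures are saved under pics/ and viewed, at most 10 in all, crops included, and the job is handed in when it is done.

```bash
mkdir -p pics
python3 - <<'E'
from station import env, effector, solver, viewer, workorder, search_frame, tip_of
import cv2, numpy as np
for c in ("scene","top"):
    p,d=viewer.read_camera(c); cv2.imwrite(f"pics/{c}0.png",p[:,:,::-1])
    i=viewer.camera_info(c); print(c,np.round(i["eye"],3),np.round(i["rotation"],3).tolist(),np.round(i["intrinsics"],1).tolist(),i["dist_coeffs"])
    for n in ("cleaner","tank_top","cup_large","cup_large_grip","cup_large_mouth","cup_large_mid","cup_small","cup_small_mid","large_cap_1","small_cap_1","plaster_roll","tape_roll"):
        print(n,"T",[(np.round(r["at"],3).tolist(),round(r["score"],2)) for r in tip_of(c,n)[:4]],"S",[(np.round(r["at"],3).tolist(),round(r["score"],2)) for r in search_frame(c,n)[:4]])
s=env.sense();print(s["t"],s["wrist_force"],s["gripper_width"],s["ee_pos"],s["tcp_rot"])
E
```

```text
scene [ 0.064 -0.985  1.179] [[0.918, 0.272, -0.288], [-0.396, 0.65, -0.648], [0.011, 0.709, 0.705]] [[537.0, 0.0, 275.5], [0.0, 537.0, 203.8], [0.0, 0.0, 1.0]] [0.00775765 0.         0.         0.         0.        ]
cleaner T [([0.527, 0.008, -0.001], 0.71)] S [([0.502, -0.019, 0.061], 0.91)]
tank_top T [([0.526, 0.01, 0.082], 0.87)] S [([0.505, -0.019, 0.058], 0.86), ([0.512, 0.245, 0.053], 0.54)]
cup_large T [([0.511, 0.241, 0.005], 0.81)] S [([0.507, 0.244, 0.052], 0.61)]
cup_large_grip T [([0.442, 0.248, 0.053], 0.97), ([0.551, -0.229, -0.006], 0.65)] S [([0.514, 0.242, 0.051], 0.7)]
cup_large_mouth T [([0.521, 0.24, 0.07], 0.71)] S []
cup_large_mid T [([0.516, 0.24, 0.028], 0.77)] S [([0.514, 0.246, 0.049], 0.72)]
cup_small T [([0.551, -0.231, -0.001], 0.75)] S [([0.548, -0.226, 0.049], 0.97)]
cup_small_mid T [([0.552, -0.233, 0.035], 0.76), ([0.549, -0.232, -0.003], 0.21)] S [([0.548, -0.227, 0.057], 0.93), ([0.5, -0.019, 0.059], 0.41)]
large_cap_1 T [] S []
small_cap_1 T [([0.575, -0.409, 0.001], 0.37), ([0.513, 0.241, 0.001], 0.34)] S []
plaster_roll T [([0.528, 0.009, 0.08
[... 824 characters left out ...]
ll T [([0.552, -0.23, 0.0], 0.91), ([0.518, 0.244, -0.004], 0.59)] S [([0.554, -0.229, 0.052], 0.57)]
cup_small_mid T [([0.552, -0.234, 0.031], 0.62), ([0.518, 0.244, -0.004], 0.45)] S [([0.556, -0.237, 0.056], 0.62)]
large_cap_1 T [([0.437, 0.253, 0.054], 0.35)] S []
small_cap_1 T [] S []
plaster_roll T [([0.579, 0.41, 0.001], 0.43)] S [([0.511, 0.012, 0.057], 0.68)]
tape_roll T [([0.579, -0.407, -0.0], 0.44)] S [([0.576, -0.408, 0.022], 0.59)]
2.5 [-1.00657547  0.22701302 -0.12731207] 0.09189757360897927 [0.20007074 0.61846992 0.21461897] [[-9.51458657e-01  3.07776571e-01  7.59031311e-05]
 [ 3.07776577e-01  9.51458655e-01  7.78072193e-05]
 [-4.82714519e-05  9.73915582e-05 -9.99999994e-01]]
```

Run:
```python
import cv2
a=cv2.imread("pics/scene0.png");b=cv2.imread("pics/top0.png")
cv2.imwrite("pics/both0.png",cv2.resize(cv2.vconcat([a,b]),(400,600)))
cv2.imwrite("pics/top0x.png",cv2.resize(b,(800,600)))
```

```text
(no output)
```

View pics/scene0.png

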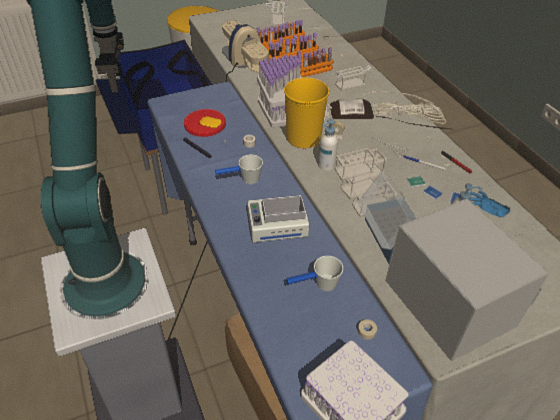

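View pics/top0x.png

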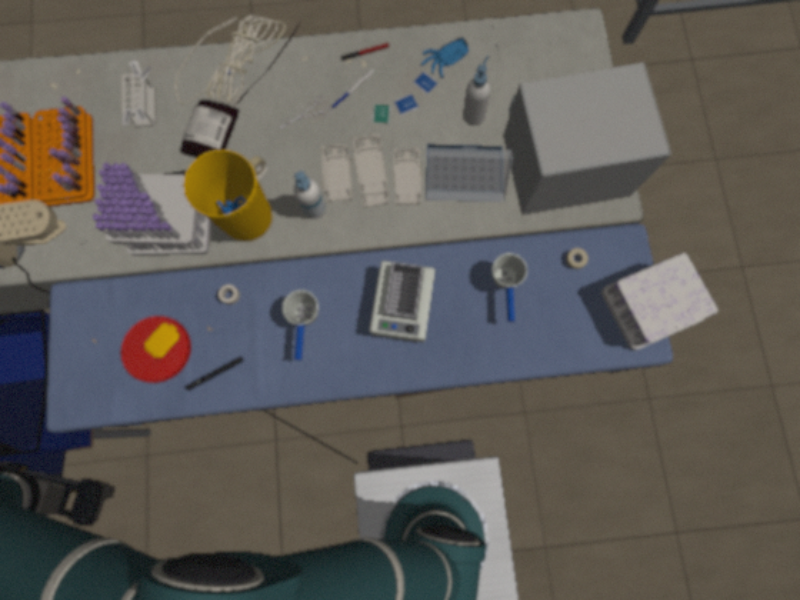

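The pictures show two cups with blue handles toward the robot: scene (250,170) at y≈+0.24 and (328,272) at y≈−0.23. The cleaner is at (280,218). The tape rolls are at (249,141) and (368,328). Next I'll check which cup holds which caps and measure the yaws.

```bash
cat > h.py <<'E'
from station import env, effector, solver, viewer, workorder, search_frame, tip_of
import cv2, numpy as np
def cloud(c,p,d):
    i=viewer.camera_info(c);K=np.array(i["intrinsics"]);D=np.array(i["dist_coeffs"])
    v,u=np.mgrid[0:420,0:560]
    n=cv2.undistortPoints(np.stack([u,v],-1).reshape(-1,1,2).astype(float),K,D).reshape(420,560,2)
    P=np.stack([n[...,0]*d,-n[...,1]*d,-d],-1)
    return P@np.array(i["rotation"]).T+np.array(i["eye"])
def project(c,pts):
    i=viewer.camera_info(c);q=(np.atleast_2d(pts)-np.array(i["eye"]))@np.array(i["rotation"])
    q=q*[1,-1,-1]
    return cv2.projectPoints(q,np.zeros(3),np.zeros(3),np.array(i["intrinsics"]),np.array(i["dist_coeffs"]))[0][:,0]
E
python3 - <<'E'
from h import *
from scipy.optimize import least_squares
rows=[]
for c in ("scene","top"):
    p,d=viewer.read_camera(c);W=cloud(c,p,d);r,g,b=[p[...,k].astype(int) for k in range(3)]
    blue=(b>110)&(b-r>75)&(d>0) if c=="scene" else (b-r>75)&(d>0)
    crop=[]
    for nm,xy in (("L",(0.517,0.242)),("S",(0.552,-0.231))):
        m=blue&(np.hypot(W[...,0]-xy[0]+.08,W[...,1]-xy[1])<.07)&(W[...,2]>.03)
        q=W[m];mu=q.mean(0);e=np.linalg.svd(q-mu)[2][0];e*=np.sign(e[0]);
        print(c,nm,len(q),mu.round(4),"zmax",np.percentile(q[:,2],90).round(4),"yaw",np.degrees(np.arctan2(e[1],e[0])).round(1),"x",np.percentile(q[:,0],[2,98]).round(3))
        # rim: highest points
        m=(np.hypot(W[...,0]-xy[0],W[...,1]-xy[1])<.06)&(W[...,2]>.064)&(d>0)
        q=W[m];f=least_squares(lambda a:np.hypot(q[:,0]-a[0],q[:,1]-a[1])-a[2],[*xy,.039],loss="soft_l1",f_scale=.002).x
        print("  rim",len(q),f.round(4),q[:,2].max().round(4))
        u,v=project(c,[*xy,.05])[0].astype(int);k=p[v-24:v+24,u-32:u+32,::-1];crop.append(cv2.resize(k,(384,288),interpolation=cv2.INTER_CUBIC))
    rows.append(cv2.hconcat(crop))
    # splash wall top
    m=(np.hypot(W[...,0]-.527,W[...,1]-.008)<.09)&(abs(W[...,2]-.085)<.004)
    q=W[m][:,:2].astype(np.float32);print("  wall",len(q),cv2.minAreaRect(q))
    m=(np.hypot(W[...,0]-.51,W[...,1]-.008)<.14)&(abs(W[...,2]-.060)<.005)
    q=W[m][:,:2].astype(np.float32);print("  body",len(q),cv2.minAreaRect(q))
cv2.imwrite("pics/cups.png",cv2.vconcat(rows))
E
```

```text
scene L 96 [0.4423 0.2455 0.0578] zmax 0.0628 yaw -8.9 x [0.406 0.478]
  rim 108 [0.518  0.2389 0.0368] 0.0757
scene S 158 [ 0.4761 -0.2284  0.0575] zmax 0.0613 yaw -6.4 x [0.44  0.514]
  rim 161 [ 0.5513 -0.233   0.0367] 0.0751
  wall 176 ((0.5293545126914978, 0.008205793797969818), (0.07543040066957474, 0.11846635490655899), 74.66727447509766)
  body 873 ((0.5121445059776306, 0.011298835277557373), (0.12650427222251892, 0.16681960225105286), 73.97211456298828)
top L 80 [0.4411 0.2488 0.0607] zmax 0.0643 yaw -7.8 x [0.409 0.474]
  rim 109 [0.5185 0.238  0.0368] 0.0769
top S 69 [ 0.4763 -0.2257  0.0608] zmax 0.0638 yaw -5.1 x [0.443 0.511]
  rim 104 [ 0.5538 -0.2329  0.0367] 0.0759
  wall 138 ((0.5318552255630493, 0.008155837655067444), (0.06997080147266388, 0.11810904741287231), 75.33702087402344)
  body 1023 ((0.5147953033447266, 0.012672953307628632), (0.12390885502099991, 0.16592304408550262), 75.41121673583984)
```

View pics/cups.png

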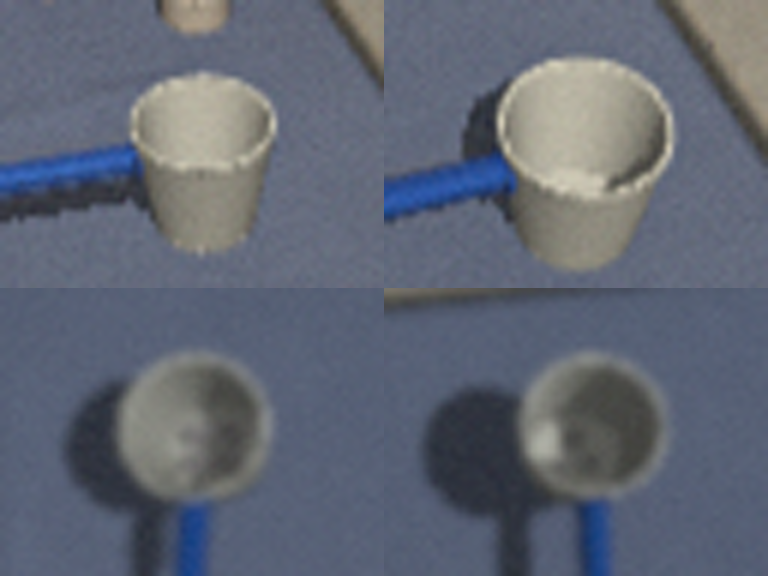

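Both views agree: cup at (0.518, 0.2385), yaw about −7°, and tank at (0.530, 0.008), yaw −15°. The caps show only as a faint texture. I'll check their height from averaged depth and run IK for a 45°-slanted grasp followed by a roll pour over the +y wall.

```bash
cat >> h.py <<'E'
from scipy.spatial.transform import Rotation as Ro
rx=lambda a:Ro.from_euler("x",a,degrees=True).as_matrix()
rz=lambda a:Ro.from_euler("z",a,degrees=True).as_matrix()
CUP=np.array([.518,.2385,0]);CY=-7.;TANK=np.array([.530,.008,0]);TY=-15.
BAR=np.array([-.080,0,.052]);s=np.sqrt(.5)
A0=np.array([0,-s,-s]);FL=1
def tool(sign=1):
    y=sign*np.array([0,s,-s]);return np.stack([np.cross(y,A0),y,A0],1)
def tcp(bar,yaw,th,d,sign=1):
    "TCP pose for bar grip point at world 'bar', cup yaw, tip angle th, bar d behind TCP"
    R=rz(yaw)@rx(th);return np.asarray(bar)+d*(R@A0),R@tool(sign)
def barlip(px,inset,z,th,dx=0):
    "bar position for the lowest lip point at cleaner x=px, 'inset' inside the +y wall's inner face, height z"
    lip=TANK+rz(TY)@np.array([px,.031-inset,z])
    return lip-rz(TY)@rx(th)@(np.array([0,-.039,.070])-BAR)   # cup yaw = TY
E
python3 - <<'E'
from h import *
D=[];
for k in range(8):
    p,d=viewer.read_camera("top");D.append(np.where(d>0,d,np.nan))
W=cloud("top",p,np.nan_to_num(np.nanmedian(D,0)))
for nm,xy in (("L",(0.5182,0.2385)),("S",(0.5525,-0.233))):
    m=(np.hypot(W[...,0]-xy[0],W[...,1]-xy[1])<.024)&(W[...,2]<.04)
    print(nm,m.sum(),np.sort((W[m][:,2]*1000).round(1)).tolist())
bar0=CUP+rz(CY)@BAR;print("bar",bar0)
for sg in (1,-1):
    print(sg)
    for lab,b,y,th in (("pre",bar0+[0,.06,.06],CY,0),("grasp",bar0,CY,0),("lift",bar0+[0,0,.12],CY,0),("side",barlip(.005,-.03,.13,60),TY,0),("60",barlip(.005,-.03,.13,60),TY,60),("72",barlip(.005,.012,.091,72),TY,72),("90",barlip(.005,.012,.091,90),TY,90),("110",barlip(.005,.012,.091,110),TY,110)):
        pos,R=tcp(b,y,th,.012,sg);q=solver.inverse_kinematics(pos,R)
        print(lab,np.round(b,3),None if q is None else np.round(q,2))
E
```

```text
L 146 [4.6, 4.9, 5.2, 5.4, 5.4, 5.4, 5.4, 5.5, 5.5, 5.5, 5.6, 5.6, 5.7, 5.8, 5.9, 5.9, 5.9, 6.0, 6.1, 6.1, 6.1, 6.2, 6.2, 6.3, 6.3, 6.3, 6.6, 6.6, 6.6, 6.7, 6.7, 6.7, 6.7, 6.7, 6.8, 6.8, 6.9, 6.9, 6.9, 7.0, 7.0, 7.0, 7.0, 7.1, 7.2, 7.2, 7.2, 7.2, 7.3, 7.3, 7.4, 7.4, 7.4, 7.5, 7.6, 7.6, 7.6, 7.6, 7.6, 7.6, 7.6, 7.7, 7.7, 7.8, 7.8, 8.0, 8.0, 8.1, 8.1, 8.1, 8.2, 8.3, 8.3, 8.3, 8.3, 8.4, 8.4, 8.4, 8.7, 8.7, 9.0, 9.2, 9.3, 9.4, 9.6, 10.0, 10.3, 10.5, 11.1, 11.2, 11.2, 11.5, 11.8, 12.4, 12.9, 12.9, 13.2, 13.4, 14.0, 14.1, 14.7, 15.1, 15.6, 15.7, 16.2, 16.6, 16.9, 17.3, 17.3, 17.4, 17.4, 17.5, 17.6, 17.7, 17.9, 18.0, 18.2, 18.2, 18.3, 18.4, 18.5, 18.6, 18.7, 18.8, 18.8, 18.8, 18.9, 18.9, 18.9, 19.0, 19.1, 19.1, 19.4, 19.5, 19.5, 19.5, 19.5, 19.8, 19.9, 20.5, 20.5, 20.6, 20.7, 20.7, 21.1, 21.9]
S 121 [3.9, 4.6, 4.8, 4.9, 4.9, 4.9, 4.9, 5.0, 5.0, 5.1, 5.1, 5.2, 5.3, 5.4, 5.5, 5.6, 5.6, 5.6, 5.7, 5.7, 5.8, 5.8, 5.9, 5.9, 6.0, 6.0, 6.0, 6.0, 6.1, 6.1, 6.1, 6.1, 6.1, 6.2, 6.2, 6.2, 6.3, 6.3, 6.3, 6.3, 6.4, 6.4, 6.4, 6.4, 6.4, 6.5, 6.5, 6.5, 6.5, 6.6, 6.6, 6.7, 6.7, 6.7, 6.7, 6.8, 6.8, 6.8, 6.8, 
[... 764 characters left out ...]
0.99  0.79  2.22]
90 [0.467 0.063 0.13 ] [-0.19  0.5   0.57  2.26 -1.28  1.12  2.65]
110 [0.463 0.049 0.134] [ 1.18  0.9  -0.89  2.16 -0.72  0.72  2.4 ]
-1
pre [0.439 0.308 0.112] [-1.36  0.92  0.73  1.6  -0.05  1.4  -2.35]
grasp [0.439 0.248 0.052] [-1.32  0.95  0.7   1.72 -0.04  1.23 -2.35]
lift [0.439 0.248 0.172] [-1.35  0.77  0.74  1.71  0.06  1.4  -2.33]
side [0.482 0.12  0.155] [-1.15  0.77  0.77  1.78  0.09  1.29 -2.28]
60 [0.482 0.12  0.155] [-0.74  0.31  0.68  2.15 -0.66  0.76 -1.44]
72 [0.47  0.074 0.123] [-0.44  0.38  0.61  2.24 -1.03  0.83 -0.89]
90 [0.467 0.063 0.13 ] [-0.08  0.47  0.43  2.25 -1.25  1.06 -0.52]
110 [0.463 0.049 0.134] [ 0.47  0.65 -0.01  2.2  -1.25  1.2  -0.31]
```

The +y cup's contents top out at 18–20 mm and the other's at 13–14 mm, so the large caps are in the +y cup. I'll go to the slanted pre-grasp and measure how low the open lower finger hangs.

Run:
```python
from h import *
bar0=CUP+rz(CY)@BAR
pos,R=tcp(bar0,CY,0,.0,-1); pre=pos-.07*R[:,2]
env.reach(pre,R)
s_=env.sense();print(s_["t"],s_["ee_pos"]-pre,s_["wrist_force"].round(1),np.round(s_["joint_positions"],2))
p,d=viewer.read_camera("scene");W=cloud("scene",p,d);T=(W-s_["ee_pos"])@s_["tcp_rot"]
m=(d>0)&(abs(T[...,0])<.03)&(abs(T[...,1])<.11)&(T[...,2]>-.07)&(T[...,2]<.02)&(W[...,2]>.02)
q=T[m]*1000;print(len(q))
for lo in range(-70,10,8):
    k=q[(q[:,2]>=lo)&(q[:,2]<lo+8)]
    if len(k):
        for sg in (1,-1):
            kk=k[k[:,1]*sg>0]
            if len(kk):print(lo,sg,len(kk),"y",np.percentile(kk[:,1],[3,97]).round(1),"x",np.percentile(kk[:,0],[3,97]).round(1))
u,v=project("scene",s_["ee_pos"])[0].astype(int)
cv2.imwrite("pics/pre.png",cv2.resize(p[max(v-75,0):v+75,u-100:u+100,::-1],(800,600),interpolation=cv2.INTER_CUBIC))
```

```text
4.9667 [-1.74311521e-04  5.51069436e-04 -6.83849682e-05] [-0.1  0.4  0.9] [-1.35  0.93  0.73  1.59 -0.05  1.4  -2.34]
260
-70 1 20 y [51.7 72.7] x [-9.5 10. ]
-70 -1 12 y [-58.9 -44.4] x [-10.2   2.1]
-62 1 21 y [52.3 67.7] x [-10.1   9.7]
-62 -1 9 y [-54.5 -43.1] x [-9.5  1.2]
-54 1 20 y [58.6 68. ] x [-9.2 10. ]
-54 -1 12 y [-57.7 -39. ] x [-9.6  1.1]
-46 1 18 y [50.3 69. ] x [-9.5  8.4]
-46 -1 9 y [-51.2 -40.9] x [-8.9  1.5]
-38 1 20 y [54.4 65.7] x [-8.5 10.6]
-38 -1 10 y [-53.6 -40.3] x [-9.6  1. ]
-30 1 19 y [51.3 66.4] x [-9.7  9.3]
-30 -1 10 y [-50.9 -37.6] x [-9.6  1.3]
-22 1 19 y [50.6 66.1] x [-9.1 10.1]
-22 -1 9 y [-54.2 -39.8] x [-8.4  1.5]
-14 1 17 y [45.4 63.6] x [-8.7  8.3]
-14 -1 13 y [-49.6 -38.6] x [-9.1  9. ]
-6 1 12 y [44.2 62.1] x [-8.3  7.8]
-6 -1 10 y [-52.  -41.1] x [-8.6  8.9]
```

View pics/pre.png

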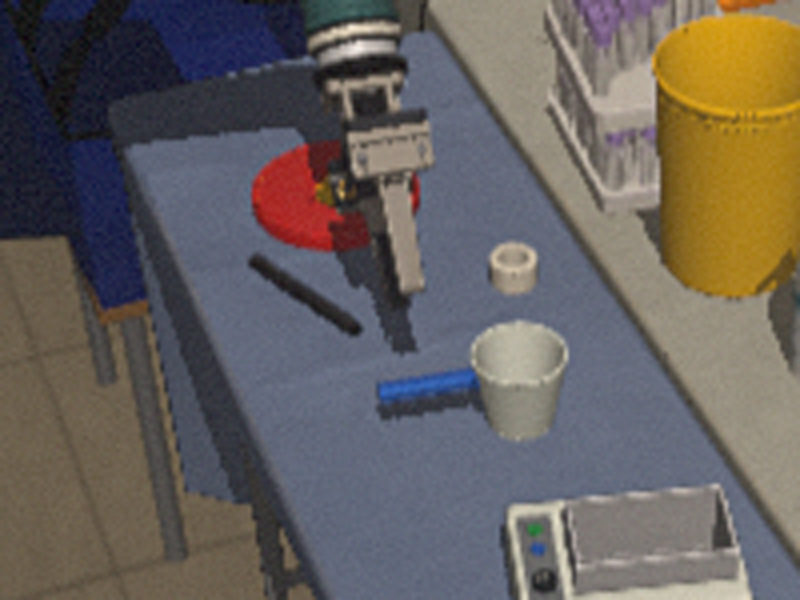

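The lower finger is straight to the tip, about 62 mm off-axis. A full-depth 45° grip would hit the table, so I'll grip 10 mm from the tips, shifted 4 mm up along the closing line, and check the force on the way in.

Run:
```python
from h import *
bar0=CUP+rz(CY)@BAR
pos,R=tcp(bar0,CY,0,.010,-1); pos=pos+.004*R[:,1]
env.movel(pos-.02*R[:,2],R,rate=.12)
f0=env.sense()["wrist_force"]
for b in (.01,.004,0):
    env.movel(pos-b*R[:,2],rate=.04); f=env.sense()["wrist_force"]-f0; print(b,f.round(2))
    if np.linalg.norm(f)>4: print("contact");break
else:
    effector.grasp(45); s_=env.sense();print(s_["t"],s_["gripper_width"],s_["grasp_force"],(s_["wrist_force"]-f0).round(2),s_["ee_pos"]-pos)
    env.movel(s_["ee_pos"]+[0,0,.10],rate=.08)
    s_=env.sense();print(s_["t"],s_["gripper_width"],s_["grasp_force"],(s_["wrist_force"]-f0).round(2))
p,d=viewer.read_camera("scene");u,v=project("scene",env.sense()["ee_pos"])[0].astype(int)
cv2.imwrite("pics/lift.png",cv2.resize(p[max(v-60,0):max(v-60,0)+150,u-80:u+120,::-1],(800,600),interpolation=cv2.INTER_CUBIC))
W=cloud("scene",p,d);np.savez("/tmp/l.npz",p=p,W=W)
r,g,b=[p[...,k].astype(int) for k in range(3)];m=(b>110)&(b-r>75)&(np.hypot(W[...,0]-.44,W[...,1]-.248)<.09)&(W[...,2]>.1)
q=W[m];e=np.linalg.svd(q-q.mean(0))[2][0];e*=np.sign(e[0]);print("handle",q.mean(0).round(4),e.round(3))
c=W[(W[...,2]>.05)&(d>0)&(np.hypot(W[...,0]-.518,W[...,1]-.238)<.06)];print("cup z",np.percentile(c[:,2],[1,50,99]).round(4))
```

```text
0.01 [-0.72 -0.39 -0.3 ]
0.004 [-0.18 -1.18 -0.13]
0 [-0.21 -1.19  0.46]
7.7583 0.015255142574635817 44.82458710670471 [-0.05 -0.33 -2.06] [-0.00024868  0.00013019 -0.00032156]
9.1583 0.014996296357295082 44.824484288692474 [ 0.25 -1.37 -2.75]
handle [0.4425 0.239  0.1565] [ 0.995 -0.102 -0.   ]
cup z [0.1029 0.1522 0.3015]
```

View pics/lift.png

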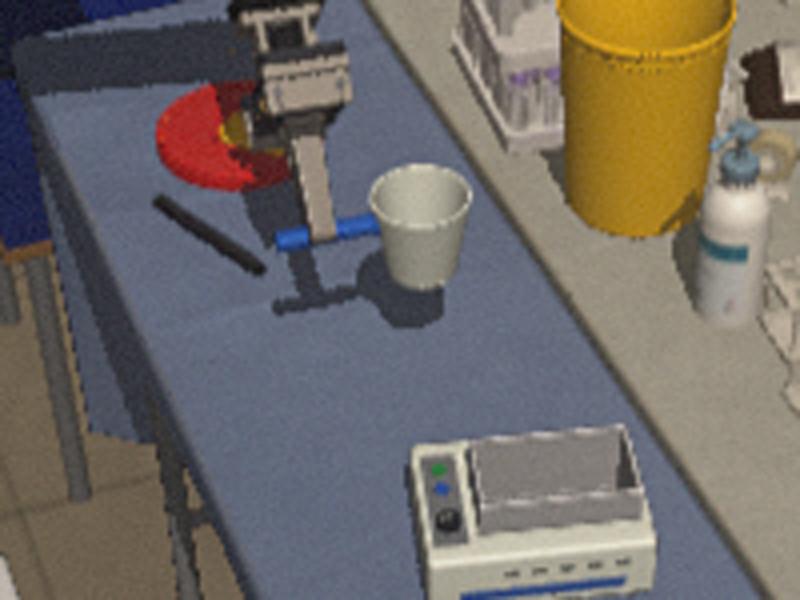

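The cup is held upright by its handle, seen at (420,220) in the crop, and is clear of the table. Next I'll carry it beside the tank, tip it to 72°, and bring the lip over the wall and down.

```bash
cat >> h.py <<'E'
def snap(name,c="scene",at=None,w=100,h=75):
    p,d=viewer.read_camera(c);u,v=project(c,at)[0].astype(int);u0,v0=max(u-w,0),max(v-h,0)
    cv2.imwrite(name,cv2.resize(p[v0:v0+2*h,u0:u0+2*w,::-1],(800,600),interpolation=cv2.INTER_CUBIC));return p,d
E
python3 - <<'E'
from h import *
def go(b,th,how="l",rate=.1,yaw=TY):
    pos,R=tcp(b,yaw,th,.010,-1)
    env.reach(pos,R) if how=="r" else env.movel(pos,R,rate=rate)
    s_=env.sense();print(th,round(s_["t"],2),(s_["ee_pos"]-pos).round(4),np.round(s_["joint_positions"],2),s_["wrist_force"].round(1))
side=barlip(.005,-.03,.13,60);print(side)
go(side,0,rate=.09)
go(side,30,"r");go(side,55,"r")
b=barlip(.005,-.03,.125,70);go(b,70,"r")
go(barlip(.005,.012,.12,72),72,rate=.05)
go(barlip(.005,.012,.096,72),72,rate=.03)
p,d=snap("pics/lip.png","scene",TANK+[0,0,.1],80,60)
W=cloud("scene",p,d);C=(W-TANK)@rz(TY)   # cleaner frame
m=(d>0)&(abs(C[...,0])<.1)&(abs(C[...,1])<.12)&(C[...,2]>.09);print(len(C[m]))
# compare to the expected lip circle
b=barlip(.005,.012,.096,72);R=rz(TY)@rx(72)
L=(W-(b-R@BAR))@R
k=(d>0)&(np.hypot(L[...,0],L[...,1])<.05)&(abs(L[...,2]-.06)<.025);q=L[k];r=np.hypot(q[:,0],q[:,1])
rim=q[r>.03];print("cup-frame z of rim",np.percentile(rim[:,2],[50,90,99]).round(4));
f=rim[rim[:,2]>.066]
from scipy.optimize import least_squares
print(len(f),least_squares(lambda a:np.hypot(f[:,0]-a[0],f[:,1]-a[1])-a[2],[0,0,.039],loss="soft_l1",f_scale=.002).x.round(4))
E
```

```text
[0.48242509 0.12022575 0.15477499]
0 10.83 [-0.0001  0.0007 -0.0001] [-1.19  0.8   0.84  1.78  0.04  1.29 -2.23] [-0.4  0.2 -1.9]
30 11.3 [-0.0002 -0.0006  0.0011] [-1.06  0.48  0.8   1.98 -0.14  0.97 -2.04] [-0.1  2.1 -2.2]
55 11.8 [-0.0003  0.0004 -0.0007] [-0.76  0.31  0.65  2.12 -0.51  0.77 -1.61] [ 0.9  0.  -2. ]
70 12.3 [-0.0001  0.0012 -0.001 ] [-0.49  0.29  0.52  2.19 -0.86  0.78 -1.17] [ 0.6  1.3 -2. ]
72 13.31 [0.0001 0.0003 0.0001] [-0.39  0.3   0.54  2.22 -0.9   0.83 -1.02] [-0.2 -0.2 -2.6]
72 14.26 [ 0.0001 -0.      0.0001] [-0.36  0.35  0.51  2.23 -0.97  0.8  -0.94] [-0.1 -0.4 -2.9]
2265
cup-frame z of rim [0.0563 0.0681 0.0722]
55 [-0.001   0.0025  0.0371]
```

View pics/lip.png

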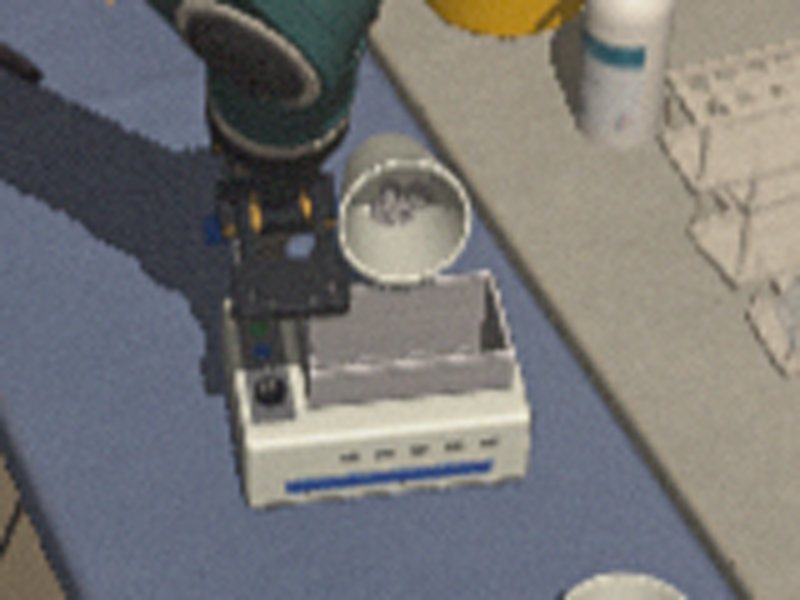

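All four caps are still in the cup, in a cluster at (398,203). The lip bottom at (405,280) is just over the wall. I'll lower it to the wall's edge, hold, then tip on.

Run:
```python
from h import *
def go(b,th,how="l",rate=.1,yaw=TY):
    pos,R=tcp(b,yaw,th,.010,-1)
    env.reach(pos,R) if how=="r" else env.movel(pos,R,rate=rate)
    s_=env.sense();print(th,round(s_["t"],2),(s_["ee_pos"]-pos).round(4),np.round(s_["joint_positions"],2),s_["wrist_force"].round(1))
go(barlip(.005,.016,.093,72),72,rate=.03)
go(barlip(.005,.016,.089,72),72,rate=.02)
env.pause(1.5)
for th in (78,84,90,95,100,105,110):
    go(barlip(.005,.016,.090,th),th,"r"); env.pause(.35)
env.pause(.5)
snap("pics/pour.png","scene",TANK+[0,0,.1],80,60)
```

```text
72 14.62 [-0.0001 -0.0003 -0.0001] [-0.35  0.35  0.51  2.24 -0.98  0.8  -0.93] [ 0.6  0.4 -2. ]
72 14.97 [-0.0001  0.     -0.0002] [-0.35  0.36  0.51  2.24 -0.99  0.8  -0.91] [ 0.   0.1 -2. ]
78 16.74 [-0.0002 -0.0014 -0.0006] [-0.25  0.38  0.48  2.25 -1.09  0.87 -0.77] [-0.5 -0.4 -2.7]
84 17.35 [-0.0003 -0.0012 -0.0008] [-0.16  0.42  0.46  2.25 -1.17  0.96 -0.63] [ 0.3  0.8 -1.5]
90 17.95 [-0.0003 -0.0012 -0.001 ] [-0.07  0.47  0.43  2.25 -1.24  1.06 -0.52] [-0.5 -0.2 -2.4]
95 18.55 [-0.0001 -0.0009 -0.0008] [ 0.02  0.51  0.39  2.25 -1.27  1.14 -0.44] [ 0.4  0.9 -2.5]
100 19.18 [-0.     -0.0008 -0.0005] [ 0.15  0.55  0.29  2.24 -1.28  1.19 -0.38] [-0.8 -0.1 -2.6]
105 19.79 [-0.     -0.0008 -0.0005] [ 0.27  0.6   0.19  2.22 -1.28  1.23 -0.33] [-0.6 -0.7 -0.8]
110 20.39 [-0.     -0.0007 -0.0007] [ 0.37  0.65  0.13  2.2  -1.28  1.28 -0.28] [-0.3 -0.  -0.7]
```

View pics/pour.png

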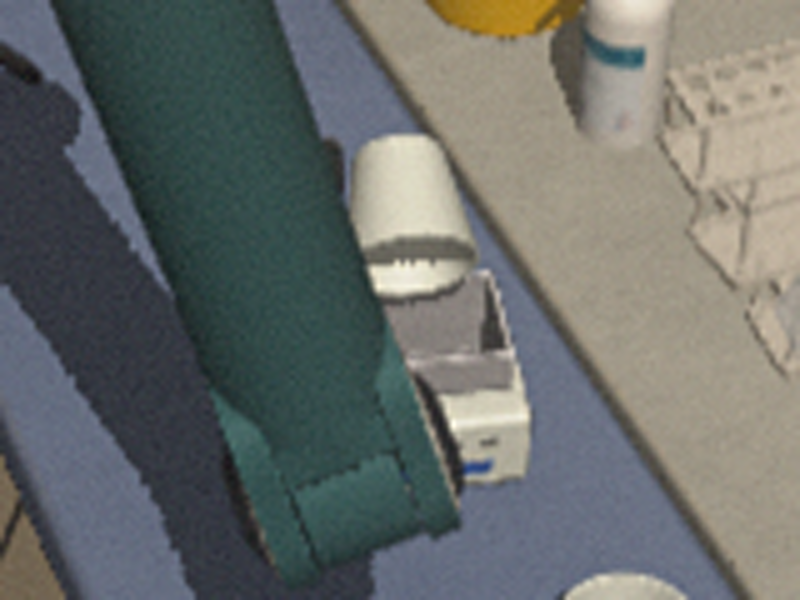

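The cup is mouth-down over the wall at (410,270), and the arm hides part of the tank. I'll tip a little further, shake gently, then back out and look.

Run:
```python
from h import *
def F(n=6):
    f=[]
    for _ in range(n): f.append(env.sense()["wrist_force"]);env.pause(.03)
    return np.mean(f,0).round(2)
print(F())
def go(b,th):
    pos,R=tcp(b,TY,th,.010,-1)
    try: env.reach(pos,R)
    except env.PlanningError as e: print("plan",th,e)
go(barlip(.005,.016,.094,113),113);env.pause(.3);print(F())
go(barlip(.005,.016,.094,107),107);go(barlip(.005,.016,.094,113),113);env.pause(.4);print(F())
for c in ("top","scene"):
    p,d=snap(f"pics/p2{c}.png",c,TANK+[0,0,.05],40,30)
    print(c,[(np.round(r["at"],3).tolist(),round(r["score"],2)) for r in search_frame(c,"large_cap_1")])
    C=(cloud(c,p,d)-TANK)@rz(TY);m=(d>0)&(abs(C[...,0])<.05)&(abs(C[...,1])<.027)&(C[...,2]<.06)
    print(m.sum(),np.sort(C[m][:,2]*1000).round(0).astype(int).tolist())
print(env.sense()["t"])
```

```text
[-0.04 -0.48 -1.54]
[-0.07  0.08 -1.59]
[ 0.12 -0.21 -1.31]
top []
178 [17, 17, 18, 18, 19, 19, 19, 20, 20, 20, 20, 20, 20, 21, 21, 21, 21, 21, 21, 21, 21, 21, 21, 21, 21, 21, 21, 21, 21, 22, 22, 22, 22, 22, 22, 22, 22, 22, 22, 22, 22, 22, 22, 22, 22, 22, 22, 22, 22, 22, 22, 22, 22, 22, 22, 22, 22, 23, 23, 23, 23, 23, 23, 23, 23, 23, 23, 23, 23, 23, 23, 24, 24, 24, 24, 24, 24, 24, 24, 24, 24, 24, 24, 24, 24, 24, 24, 24, 24, 24, 24, 25, 25, 25, 25, 25, 25, 25, 25, 25, 25, 25, 25, 25, 25, 25, 25, 25, 25, 25, 25, 25, 26, 26, 26, 26, 26, 26, 26, 27, 27, 27, 27, 27, 27, 27, 27, 27, 27, 27, 27, 27, 27, 27, 27, 27, 27, 27, 28, 28, 28, 29, 29, 29, 29, 29, 30, 31, 31, 32, 32, 33, 33, 33, 33, 33, 34, 34, 34, 34, 34, 34, 35, 35, 35, 35, 35, 36, 36, 36, 36, 36, 37, 38, 39, 39, 39, 41]
scene []
4 [28, 29, 38, 45]
23.5417
```

View pics/p2top.png

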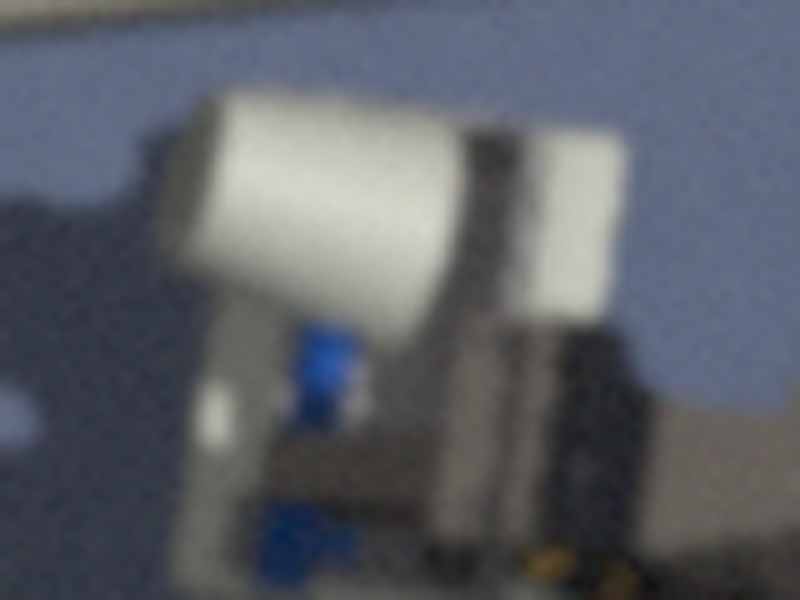

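Tank depth shows objects 12 mm above the floor. I'll back out, bring the cup upright beside the tank, and count the caps.

Run:
```python
from h import *
def go(b,th,how="r",rate=.1,yaw=TY):
    pos,R=tcp(b,yaw,th,.010,-1)
    env.reach(pos,R) if how=="r" else env.movel(pos,R,rate=rate)
for th in (100,86,72): go(barlip(.005,.016,.097,th),th)
go(barlip(.005,.012,.125,72),72,"l",.08)
go(barlip(.005,-.03,.13,60),60)
side=barlip(.005,-.03,.13,60)
go(side,30);go(side,0)
go(side+[-.02,.10,0],0,"l",.15,CY)
s_=env.sense();print(s_["t"],s_["wrist_force"])
D=[];
for k in range(4): p,d=viewer.read_camera("top");D.append(np.where(d>0,d,np.nan))
W=cloud("top",p,np.nan_to_num(np.nanmedian(D,0)));C=(W-TANK)@rz(TY)
m=(abs(C[...,0])<.05)&(abs(C[...,1])<.027)&(C[...,2]<.06)
print("tank",m.sum(),"high px",(C[m][:,2]>.029).sum())
b=side+[-.02,.10,0];o=b-rz(CY)@BAR
m=(np.hypot(W[...,0]-o[0],W[...,1]-o[1])<.022)&(W[...,2]>o[2]-.01)&(W[...,2]<o[2]+.06);print("cup inside z",np.percentile((W[m][:,2]-o[2])*1000,[5,25,50,75,90,97]).round(1))
u,v=project("top",TANK+[0,0,.05])[0].astype(int);k1=p[v-36:v+36,u-24:u+24,::-1]
u,v=project("top",o+[0,0,.05])[0].astype(int);k2=p[v-36:v+36,u-24:u+24,::-1]
cv2.imwrite("pics/after.png",cv2.resize(cv2.hconcat([k1,k2]),(800,600),interpolation=cv2.INTER_CUBIC))
print([(np.round(r["at"],3).tolist(),round(r["score"],2)) for r in search_frame("top","large_cap_1")])
```

```text
27.6083 [ 0.55918684 -0.56628001 -2.41573649]
tank 443 high px 60
cup inside z [2.9 4.2 5.  5.9 6.7 7.1]
[]
```

View pics/after.png

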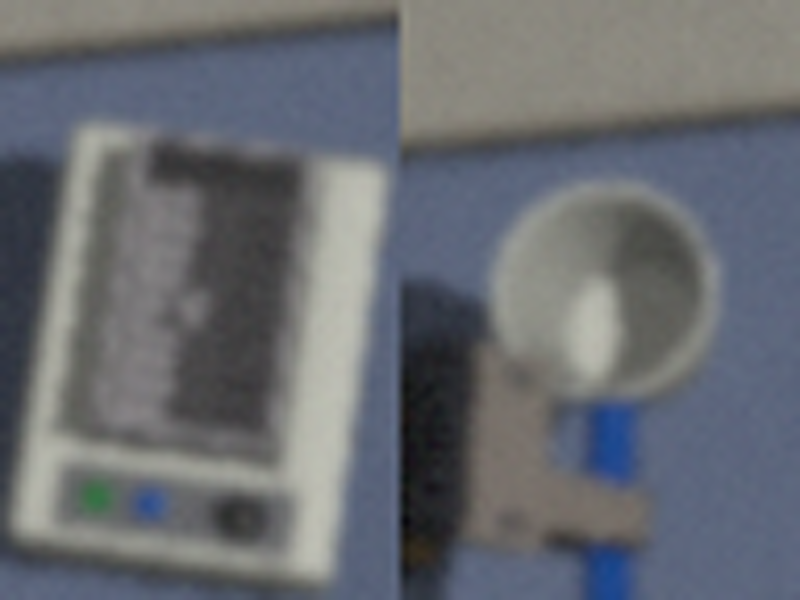

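The cup is empty (flat 5 mm floor) and the tank shows a raised area the size of four caps. I'll put the cup back on its old spot, feeling for the table, and release about 2 mm up so the opening lower finger clears it.

Run:
```python
from h import *
def F(n=5):
    f=[]
    for _ in range(n): f.append(env.sense()["wrist_force"]);env.pause(.02)
    return np.mean(f,0)
bar0=CUP+rz(CY)@BAR
pos,R=tcp(bar0,CY,0,.010,-1)
env.movel(pos+[0,0,.07],R,rate=.12);env.movel(pos+[0,0,.010],rate=.08)
env.pause(.2);f0=F();h=.010
while h>-.004:
    h-=.001;env.movel(pos+[0,0,h],rate=.02);f=F()-f0;print(round(h,3),f.round(1))
    if f[2]>1.0: break
env.movel(pos+[0,0,h+.002],rate=.03);print(env.sense()["t"])
effector.release();print("rel",(F()-f0).round(1),env.sense()["gripper_width"])
env.movel(env.sense()["ee_pos"]-.10*R[:,2],rate=.1)
env.movel(env.sense()["ee_pos"]+[-.02,.05,.10],rate=.2)
s_=env.sense();print(s_["t"])
p,d=snap("pics/end.png","scene",[.5,.12,.03],100,75)
for n in ("cup_large","cup_large_mouth","cup_small","plaster_roll","tape_roll"):
    print(n,[(np.round(r["at"],3).tolist(),round(r["score"],2)) for r in tip_of("scene",n)[:2]])
```

```text
0.009 [ 0.3 -0.5  0.1]
0.008 [ 0.6 -0.  -0.2]
0.007 [ 0.5 -0.4  0.1]
0.006 [ 0.4 -0.  -0. ]
0.005 [0.2 0.1 0. ]
0.004 [ 0.2 -0.   0.1]
0.003 [ 0.4 -0.1  0.2]
0.002 [ 0.2 -0.   0.7]
0.001 [-1.3  0.6  4.5]
32.85
rel [ 0.6 -0.4  1.9] 0.09209007843958097
35.9917
cup_large [([0.51, 0.241, -0.001], 0.59), ([0.529, 0.006, 0.0], 0.33)]
cup_large_mouth [([0.515, 0.239, 0.068], 0.76)]
cup_small [([0.552, -0.231, -0.002], 0.88)]
plaster_roll [([0.576, 0.409, 0.0], 0.46)]
tape_roll [([0.576, -0.41, 0.002], 0.86)]
```

View pics/end.png

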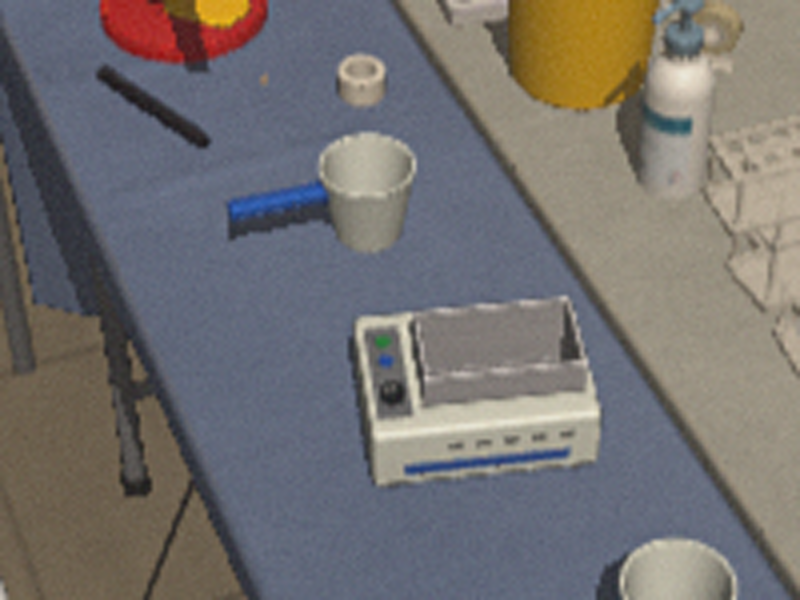

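The empty cup stands upright at (367,190), the gripper is clear, and no caps lie on the table. The other cup and the rolls haven't moved.

```bash
python3 -c "
from station import workorder
print(workorder.finish_job())"
```

```text
the job is handed in; nothing more can be done
None
```

I emptied the large-cap cup into the tank, stood it upright on its old spot and let go, with the other cup and both tape rolls untouched; I handed in at about 36 s, judging all four caps in the tank from depth readings and the empty cup, since the pictures were too coarse to count them.

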